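Unhook the feed chute from the funnel stand

ROBOT

A 7-joint arm with a two-finger parallel gripper is mounted at the origin on the work surface. World frame = base frame: x ahead of the robot, y to its left, z up, the work surface at z = 0. Lengths are in m, angles in degrees, forces in N, time in s.
With the tool pointing down it reaches from about 0.4 to 0.875 m from the base axis. Payload 6.5 kg.
Tool frame: the origin (TCP) lies midway between the tips of the shut fingers; the grasp point (between the pads) lies 19 mm behind it (env.hold_point_z is the distance from the TCP to the grasp point, in m); z points along the fingers, y is the line along which they close (so a half turn about z gives the same grasp; the last joint's range is limited). The gripper opens to 85 mm and grips with 20 to 120 N. Pads are 22 mm wide; open, the fingers measure 114 mm over their backs; the gripper's body (76 mm by 85 mm) begins 54 mm behind the grasp point. The pads swing forward as they close: fully open they stand 13 mm farther back than shut.
Start: joints at [70.978, 30.733, -0.252, 88.115, 0.149, 61.152, -4.079], TCP at [0.171, -0.627, 0.231] pointing down, gripper open.
Joint ranges: [-154.64, 154.64], [-21.42, 123.67], [-72.66, 72.17], [13.99, 137.28], [-74.86, 254.86], [10.95, 109.41], [-158.01, 158.01]. Speed limits (degrees/s): [136.94, 136.94, 180, 180, 180, 180, 180].

INTERFACE

Orientations are given as [roll, pitch, yaw] about the fixed x, y, z axes, in that order (R = Rz(yaw) Ry(pitch) Rx(roll)).
In Python, from station import env gives the robot as it stands. The module is installed in compiled form; this text tells all that it offers.
- The arm moves only by the shell command python3 -m creep 'ROWS' [FORCE]. ROWS is a JSON object of lists of equal length, an entry for each row: "fingers": the opening in per cent of the stroke, from 0 (shut) to 100 (fully open); "dp": the shift along the tool's x, y, z in mm, a list of three; "turn": the turn, a rotation vector about the tool's x, y, z in degrees, a list of three. In form: {"fingers": [fingers, ...], "dp": [[tx, ty, tz], ...], "turn": [[wx, wy, wz], ...]}. A call has 1 to 20 rows; each row is the pose to reach, as a shift and turn from the pose commanded when the call began, along the tool's axes at that moment; what a row does not reach only later rows make up. A row lasts 1/12 s, in which the tool goes at most 41.7 mm and 7.16 degrees, less where a joint would pass 70% of its speed; a pose out of reach is approached as far as the arm can. A call with a gripper value outside its range is refused whole. The fingers move at their own pace and stop on an object; FORCE is the grip in N (left out, the last holds). Time passes only in rows, so rows that repeat a pose let the fingers close. It gives the time, the measured TCP pose, the force and the opening at its end, in the units of the state.
- env.state(): the state, without advancing time (a new reading comes with each control period).
- env.capture(name): name is "scene" or "top" or "wrist"; returns the picture (420x560x3 uint8, red, green, blue); there is no depth.
- env.camera_info(name): a dict with "K" (3x3 intrinsics, pixels), "R" (3x3) and "t" (3): a world point X has camera coordinates R X + t. Camera axes: x right, y down, z forward; pixel columns grow to the right and rows downward; lengths in m; the calibration is good to about 2 mm. A picture is of the moment at which its call begins: read the wrist's pose just before it. camera_info takes no time and is no camera call; for the wrist camera it gives the pose at the moment of the call.
- env.finish_job(): hands the job in, once; it reports no verdict.
The state is a dict: "time": time; "qpos": joint angles; "qd": joint speeds; "joint_efforts": joint torques, N m; "tool_pos": TCP position; "eef_rot": TCP orientation; "wrist_force": force on the tool from outside, world axes, zero at the start; "moment": the same for the moment, N m; "finger_gap": finger opening in m.
Only numpy, scipy, OpenCV 4.12 (cv2) and the standard library are available. Lean on these libraries where they do the work, as an engineer would, in place of code of your own. Each camera call takes 0.05 s, during which the arm holds its last target. There are 200 camera calls.

TASK

Take the sheet-metal feed chute off the funnel stand for cleaning: tilt its lower end up to about level or a little beyond while its lip stays on the ledge, then lift the lip off the ledge and draw the chute out from under the keeper bar. Set it down, without dropping it, open side up and wholly on the black rubber mat, and let go of it. Leave the screws, the caliper case and the gauge where they are.

Things in the scene. Friction and masses are not known exactly. Their poses are not given: they have to be found in the camera images.
- chute: The loose chute: bright sheet-metal channel, open above and at both ends, 230 mm long, 46 mm wide over its side walls, ~220 g. Floor and walls 3 mm thick; walls rise to 30 mm above the floor's underside, from the lower end to 42 mm short of the upper end, where the bare floor goes on as a flat tongue. Origin: floor's underside, mid-length. x along it to its lower end, z up out of its open side.
- chute_grip (a point): Point mid-length, mid-width and half-way up the chute's walls, 15 mm above the floor's underside; axes as for chute. The chute hangs with its lower end 0.35 rad below level. Here there is free room on both sides and underneath to pinch it across both walls (46 mm).
- chute_lip (a point): Root of the chute's lip: a nib 10 mm deep and 3 mm thick, full width, square down from the floor's underside, hooked behind the ledge. This point: on the underside at the nib's face that bears on the ledge, 85 mm uphill of mid-length; the nib takes the next 3 mm uphill, beyond it the tongue goes on. Axes as for chute.
- chute_top_end (a point): Underside of the chute's upper (tongue) end, mid-width, 115 mm uphill of mid-length.
- chute_low_end (a point): Underside of the chute's lower end, mid-width, 115 mm from mid-length, hanging free over the funnel mouth.
- ledge (a point): Middle of the top edge of the ledge, a fixed upright steel strip 4 mm thick, 60 mm wide, 225 mm above the counter, on the grey funnel stand. The chute's underside rests on it, the lip hooks behind it. x level, downhill to the funnel; z up. The stand's column is a wall 42 mm behind (-x), reaching 35 mm above the ledge; the pocket between is 30 mm deep.
- keeper (a point): Front lower edge, middle, of the keeper: fixed steel bar above the tongue, 60 mm wide, 6 mm thick, running back to the column; edge 16 mm behind and 17 mm above the ledge. Hung, the tongue has 4 mm of room below it (no straight lift); level 14 mm; lower end 0.15 rad above level 19 mm: then raise the chute 15 mm so the lip clears the ledge, and draw it 30 mm downhill.
- funnel (a point): Centre of the mouth of the fixed galvanized funnel, 180 mm across, 146 mm above the counter, 220 mm downhill of the ledge, over a clear acrylic bin 160 by 140 mm. Between, 110 mm downhill of the ledge, a fixed rest bar 40 mm wide supports the chute from below.
- mat_top (a point): Centre of the top face of a black rubber mat lying fixed on the counter, 280 mm (x) by 130 mm (y), 4 mm thick. z up. The chute laid on it rests on its lip and its lower end, so that its lower end is 0.05 rad below level and its mid-length underside about 6 mm above the mat.
- screw0: One of four black cap screws standing on their heads at the far left of the counter, 47 mm tall, 18 mm across; origin under its centre. A bystander.
- screw1: One of four black cap screws standing on their heads at the far left of the counter, 47 mm tall, 18 mm across; origin under its centre. A bystander.
- screw2: One of four black cap screws standing on their heads at the far left of the counter, 47 mm tall, 18 mm across; origin under its centre. A bystander.
- screw3: One of four black cap screws standing on their heads at the far left of the counter, 47 mm tall, 18 mm across; origin under its centre. A bystander.
- caliper_case: Open grey plastic case, 90 by 250 mm (y), 22 mm deep with a lid tilted back at +x, holding a silver dial caliper; origin under its centre. A bystander.
- go_gauge: Flat orange plastic go gauge, C shaped, about 65 by 85 mm, 10 mm thick; origin under its centre. A bystander.
Things that resemble listed ones, but are neither listed nor needed, are in the scene too. Of the things that look like the chute, the largest one is meant.

How it is judged:
By the outcome, as a careful person would: the job done as asked, in the order asked, and still so for the second after the job is handed in, with the robot touching nothing.
It also fails if it takes over 48 s, if anything falls off the work surface, if the arm or the gripper's body presses on something with over 40 N, if the wrist force passes 120 N, or if a joint passes its speed limit or range.

## Working session

There is one attempt and no reset: what is moved stays moved. The work goes in short steps, Python scripts to look and compute and a shell command to move; the robot and the scene stay as the last step left them, time stands still between calls to the robot, and variables do not carry over. Pictures are saved under pics/ and viewed, on a budget of 10 in all, crops included, one or two more only if the job needs it, and the job is handed in when it is done.

```bash
mkdir -p pics
python3 - <<'E'
from station import env
import cv2,numpy as np
print(env.state())
for n in("scene","top"):
    im=env.capture(n);cv2.imwrite(f"pics/{n}0.png",im[:,:,::-1])
    c=env.camera_info(n);print(n,np.round(c["K"],1).tolist(),np.round(c["R"],4).tolist(),np.round(c["t"],4).tolist())
E
```

```text
{'time': 0.0, 'qpos': array([70.97860643, 30.77953789, -0.25298081, 88.17086218,  0.15034639,
       61.15184809, -4.07957076]), 'qd': array([-0.00468056, -0.08996302,  0.01026618, -0.0182127 ,  0.00126589,
        0.09725187,  0.06083775]), 'joint_efforts': array([-5.38477034e-04, -5.83422446e+01,  1.04831994e+00, -2.59107006e+01,
        1.23030326e-02,  9.69743764e-03,  1.47891393e-05]), 'tool_pos': array([ 0.17052799, -0.6265725 ,  0.23038912]), 'eef_rot': array([-1.79898486e+02,  9.34582215e-03,  1.52319511e+01]), 'wrist_force': array([ 0.80851984,  0.2629938 , -0.0335362 ]), 'moment': array([-0.00224009, -0.05503031,  0.01449834]), 'finger_gap': 0.08538709257906243}
scene [[539.4, 0.0, 282.4], [0.0, 539.4, 206.1], [0.0, 0.0, 1.0]] [[-0.7373, 0.6753, 0.0184], [0.394, 0.452, -0.8003], [-0.5487, -0.5828, -0.5993]] [0.378, -0.1078, 1.7563]
top [[533.6, 0.0, 288.4], [0.0, 533.6, 205.7], [0.0, 0.0, 1.0]] [[-0.0089, -0.9999, -0.0099], [-0.9976, 0.0096, -0.0682], [0.0683, 0.0093, -0.9976]] [0.0192, 0.5733, 1.6004]
```

View pics/scene0.png

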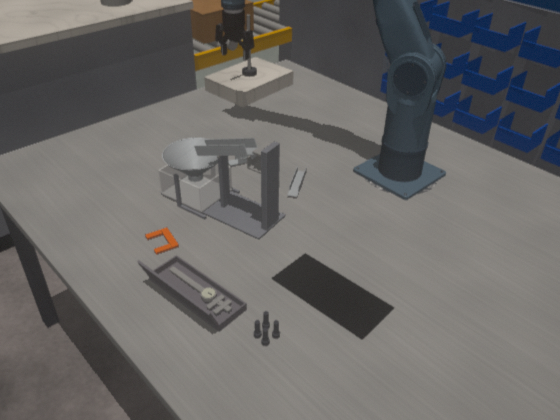

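View pics/top0.png

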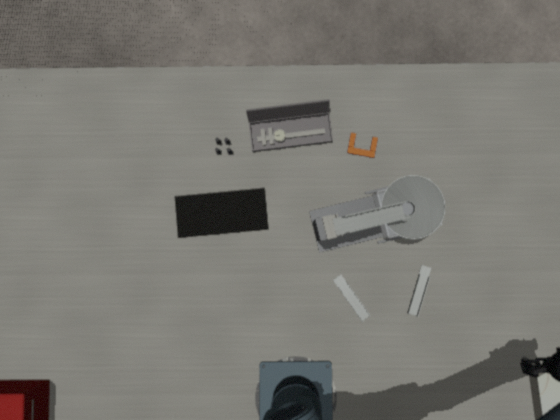

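The two views show the stand at top (310-445, 175-250), with the chute running from (325,225) to (410,210), its low end over the funnel. The mat is at (222,212). Chute-like candidates in the top view are the hung chute (367,217), a loose strip (350,297) and another loose strip (420,290). The hung one fits because it is the longest and lies on the stand. I'll confirm that in an enlarged crop.

```bash
cat > h.py <<'E'
import numpy as np,cv2
from station import env
def ray(n,u,v,c=None):
    c=c or env.camera_info(n);K,R,t=map(np.array,(c["K"],c["R"],c["t"]))
    d=R.T@np.linalg.solve(K,[u,v,1.]);return -R.T@t,d/np.linalg.norm(d)
def onz(n,u,v,z,c=None):
    o,d=ray(n,u,v,c);return o+d*(z-o[2])/d[2]
def tri(rs):
    A=sum(np.eye(3)-np.outer(d,d) for o,d in rs);b=sum((np.eye(3)-np.outer(d,d))@o for o,d in rs);return np.linalg.solve(A,b)
def proj(n,X,c=None):
    c=c or env.camera_info(n);p=np.array(c["K"])@(np.array(c["R"])@X+np.array(c["t"]));return p[:2]/p[2]
E
python3 - <<'E'
from h import *
t=cv2.imread("pics/top0.png");s=cv2.imread("pics/scene0.png")
a=cv2.resize(t[170:260,300:455],None,fx=5,fy=5,interpolation=cv2.INTER_CUBIC)[:300*2-150]
b=cv2.resize(s[125:235,155:295],None,fx=5,fy=5,interpolation=cv2.INTER_CUBIC)
a=cv2.resize(t[170:255,300:455],(400*155//155,int(400*85/155)));
A=cv2.resize(t[170:255,300:450],(450,255),interpolation=cv2.INTER_CUBIC)
A=cv2.resize(t[172:252,305:445],(560,320)  ,interpolation=cv2.INTER_CUBIC)  #x4
B=cv2.resize(s[130:200,155:295],(560,280),interpolation=cv2.INTER_CUBIC)   #x4
cv2.imwrite("pics/crop1.png",np.vstack([A,B]))
m=(t.max(2)<45).astype(np.uint8)[180:245,165:280]
c=max(cv2.findContours(m,0,2)[0],key=cv2.contourArea)+np.array([165,180]);r=cv2.minAreaRect(c);bx=cv2.boxPoints(r)
w=[onz("top",u+0.,v,.004)for u,v in bx];print(r,np.round(w,3).tolist(),np.mean(w,0))
E
```

```text
((220.99757385253906, 212.640869140625), (40.16761016845703, 89.42040252685547), 84.64418029785156) [[0.605, 0.364, 0.004], [0.628, 0.09, 0.004], [0.505, 0.079, 0.004], [0.482, 0.352, 0.004]] [0.55542935 0.22113139 0.004     ]
```

View pics/crop1.png

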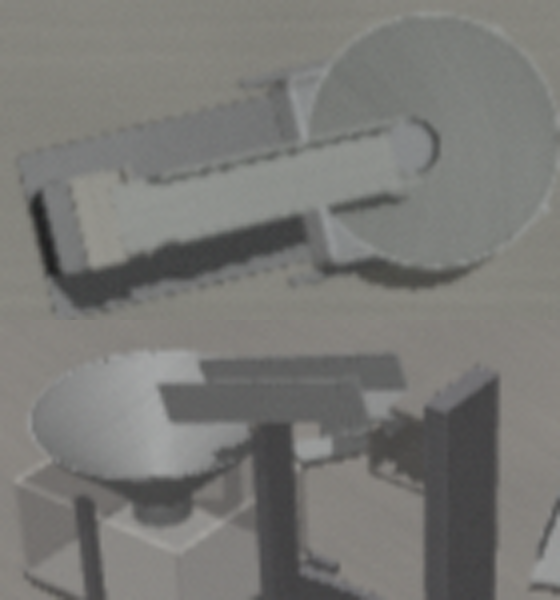

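The crop confirms the full-length channel on the stand, with its tongue under the beige keeper. It is longer than both loose strips. Its upper and lower wall corners can be matched in both views.

Run:
```python
from h import *
T=lambda x,y:(305+x/4,172+y/4)
S=lambda x,y:(155+x/4,130+(y-320)/4)
np.set_printoptions(precision=4,suppress=True)
f=onz("top",*T(434,141),.146);print("funnel",f)
P={"nearlow":(T(390,122),S(160,383),.185),"farlow":(T(410,186),S(200,360),.185),"nearup":(T(150,182),S(350,378),.249),"farup":(T(130,246),S(398,353),.249)}
for k,(a,b,z) in P.items():
    print(k,onz("top",*a,z),onz("scene",*b,z),tri([ray("top",*a),ray("scene",*b)]))
kp=[onz("top",*T(x,y),.248) for x,y in((119,173),(121,253))];print("keeper front",kp)
cl=[onz("scene",*S(x,y),.26) for x,y in((427,405),(500,372))];print("col",cl)
c=env.camera_info("wrist");print(c)
s=env.state();print(s["tool_pos"])
```

```text
funnel [ 0.5572 -0.3364  0.146 ]
nearlow [ 0.568 -0.298  0.185] [ 0.5699 -0.3048  0.185 ] [ 0.57   -0.2995  0.187 ]
farlow [ 0.5243 -0.3106  0.185 ] [ 0.5299 -0.3127  0.185 ] [ 0.5265 -0.3128  0.1833]
nearup [ 0.5257 -0.1284  0.249 ] [ 0.5327 -0.1376  0.249 ] [ 0.5299 -0.1321  0.2498]
farup [ 0.4843 -0.1148  0.249 ] [ 0.4883 -0.1422  0.249 ] [ 0.4921 -0.1211  0.2587]
keeper front [array([ 0.5318, -0.1085,  0.248 ]), array([ 0.4799, -0.109 ,  0.248 ])]
col [array([ 0.5289, -0.0658,  0.26  ]), array([ 0.4668, -0.0662,  0.26  ])]
{'K': array([[335.6687,   0.    , 281.3672],
       [  0.    , 335.6687, 209.3903],
       [  0.    ,   0.    ,   1.    ]]), 'R': array([[ 0.2628, -0.9649, -0.0012],
       [-0.9124, -0.2489,  0.325 ],
       [-0.3139, -0.0843, -0.9457]]), 't': array([-0.6481, -0.0419,  0.38  ])}
[ 0.1706 -0.6266  0.2305]
```

```bash
cat >> h.py <<'E'
from scipy.spatial.transform import Rotation as Ro
np.set_printoptions(precision=2,suppress=True)
def pose(lip,yaw,tilt,s=.085,h=.015):
    """tool pose holding chute: lip root xyz, downhill heading yaw(deg), tilt rad (low end below level +); grasp s from lip, h above underside"""
    d=np.r_[np.cos(np.radians(yaw)),np.sin(np.radians(yaw)),0];k=np.r_[0,0,1.]
    x=d*np.cos(tilt)-k*np.sin(tilt);n=d*np.sin(tilt)+k*np.cos(tilt)
    R=np.c_[-x,np.cross(-n,-x),-n];return lip+s*x+h*n-env.hold_point_z*n,R
def cur():
    s=env.state();return s["tool_pos"],Ro.from_euler("xyz",s["eef_rot"],degrees=True).as_matrix()
def rel(p,R,b=None):
    p0,R0=b or cur();return R0.T@(p-p0)*1000,Ro.from_matrix(R0.T@R).as_rotvec(degrees=True)
E
python3 - <<'E'
from h import *
lip=np.r_[.5077,-.122,.225]
p,R=pose(lip,-77,.35);pre=p-.11*R[:,2];print(p,pre,env.hold_point_z);print(*rel(pre,R))
E
```

```text
[ 0.53 -0.2   0.19] [ 0.53 -0.24  0.3 ] 0.0187
[ 453.33 -282.23  -64.81] [ 15.27  15.89 -86.8 ]
```

```bash
python3 -m creep '{"fingers":[100,100,100,100,100,100,100,100,100,100,100,100,100,100,100,100,100,100],"dp":[[453,-282,-65],[453,-282,-65],[453,-282,-65],[453,-282,-65],[453,-282,-65],[453,-282,-65],[453,-282,-65],[453,-282,-65],[453,-282,-65],[453,-282,-65],[453,-282,-65],[453,-282,-65],[453,-282,-65],[453,-282,-65],[453,-282,-65],[453,-282,-65],[453,-282,-65],[453,-282,-65]],"turn":[[15.3,15.9,-86.8],[15.3,15.9,-86.8],[15.3,15.9,-86.8],[15.3,15.9,-86.8],[15.3,15.9,-86.8],[15.3,15.9,-86.8],[15.3,15.9,-86.8],[15.3,15.9,-86.8],[15.3,15.9,-86.8],[15.3,15.9,-86.8],[15.3,15.9,-86.8],[15.3,15.9,-86.8],[15.3,15.9,-86.8],[15.3,15.9,-86.8],[15.3,15.9,-86.8],[15.3,15.9,-86.8],[15.3,15.9,-86.8],[15.3,15.9,-86.8]]}' 60
python3 - <<'E'
from h import *
lip=np.r_[.5077,-.122,.225]
p,R=pose(lip,-77,.35);print(*rel(p-.11*R[:,2],R),env.state()["qpos"])
c=env.camera_info("wrist");im=env.capture("wrist")[:,:,::-1].copy();cv2.imwrite("pics/w1.png",im)
np.save("c1.npy",c,allow_pickle=True)
d=cv2.resize(im,(800,600))
cv2.imwrite("pics/w1v.png",d)
E
```

```text
time: 1.6
tool_pos: [0.5327, -0.2377, 0.296]
eef_rot: [-179.9, -20.0, 102.8]
wrist_force: [-0.9, 0.0, -0.8]
finger_gap: 0.0851
[1.88 1.69 0.95] [-0.01  0.1  -0.19] [ 48.01  32.59 -30.37  82.51  -0.8   79.83  33.2 ]
```

View pics/w1v.png

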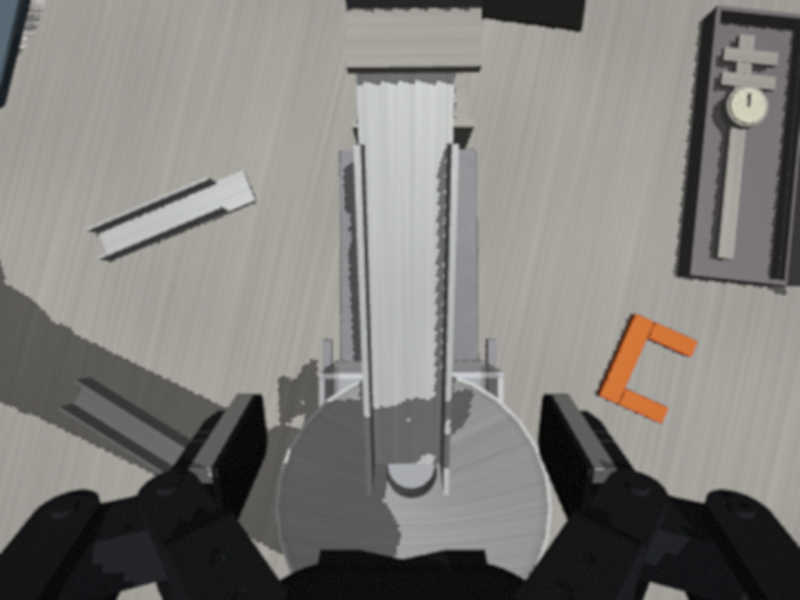

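The wrist view shows the chute running straight down the picture. The wall tops start at (359,146) and (455,146) and end at (370,492) and (446,492), and the keeper front edge is at row 69. I'll refine the position from these.

Run:
```python
from h import *
c=np.load("c1.npy",allow_pickle=True).item();k=.7
W=lambda u,v,z:onz("wrist",u*k,v*k,z,c)*1000
ul,ur,ll,lr=W(359,146,.249),W(455,146,.249),W(370,492,.185),W(446,492,.185)
u=(ul+ur)/2;l=(ll+lr)/2;print(ul,ur,ll,lr,"widths",np.linalg.norm(ul-ur),np.linalg.norm(ll-lr))
d=l-u;yaw=np.degrees(np.arctan2(d[1],d[0]));print("mid",u,l,np.linalg.norm(d),yaw)
kk=(W(347,70,.242)+W(481,68,.242))/2;print("keeper",kk)
```

```text
[ 491.83 -142.66  249.  ] [ 532.8  -133.37  249.  ] [ 531.25 -313.01  185.  ] [ 573.08 -303.45  185.  ] widths 42.01619785805003 42.91194606784592
mid [ 512.32 -138.01  249.  ] [ 552.17 -308.23  185.  ] 186.16612982519737 -76.82321345211065
keeper [ 507.15 -100.73  242.  ]
```

Run:
```python
from h import *
p,R=pose(np.r_[.508,-.117,.225],-77,.35,h=.013);print(*rel(p,R))
```

```text
[  6.4    2.9  114.67] [-0.    0.1  -0.17]
```

```bash
python3 -m creep '{"fingers":[100,100,100,100,100,100,100,100],"dp":[[5,2,30],[5,2,60],[5,2,85],[5,2,100],[5,2,110],[5,2,114],[5,2,114],[5,2,114]],"turn":[[0,0,0],[0,0,0],[0,0,0],[0,0,0],[0,0,0],[0,0,0],[0,0,0],[0,0,0]]}' 60
python3 - <<'E'
from h import *
p,R=pose(np.r_[.508,-.117,.225],-77,.35,h=.013);print(*rel(p,R))
c=env.camera_info("wrist");im=env.capture("wrist")[:,:,::-1].copy()
cv2.imwrite("pics/w2.png",im)
E
```

```text
time: 2.32
tool_pos: [0.5264, -0.1939, 0.1917]
eef_rot: [179.9, -19.9, 103.0]
wrist_force: [0.6, -0.0, 0.6]
finger_gap: 0.0853
[ 0.66 -0.63  1.48] [ 0.07  0.12 -0.03]
```

View pics/w2.png

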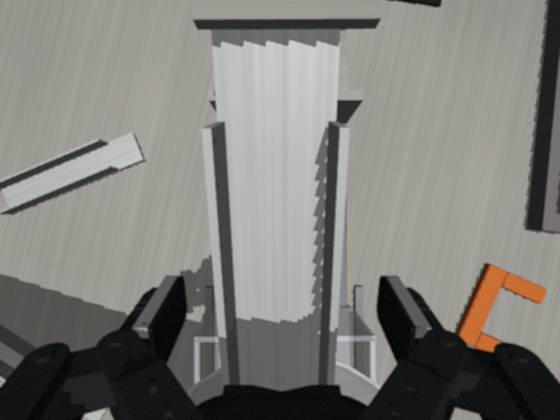

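The fingers straddle the chute: inner edges at 185 and 378, walls at 215-340 and roughly centred. Closing now.

```bash
python3 -m creep '{"fingers":[70,60,50,40,40,40,40,40,40,40],"dp":[[0,0,1],[0,0,1],[0,0,1],[0,0,1],[0,0,1],[0,0,1],[0,0,1],[0,0,1],[0,0,1],[0,0,1]],"turn":[[0,0,0],[0,0,0],[0,0,0],[0,0,0],[0,0,0],[0,0,0],[0,0,0],[0,0,0],[0,0,0],[0,0,0]]}' 60
python3 - <<'E'
from h import *
b=cur();p0,R0=b;print(env.state()["wrist_force"])
# lip in tool frame from estimate; rotate about the lip
lip=np.r_[.508,-.117,.225];d=np.r_[np.cos(np.radians(-77)),np.sin(np.radians(-77)),0];ax=np.cross(d,[0,0,1.])
def after(a,sh):
    Q=Ro.from_rotvec(ax*a).as_matrix();return rel(lip+Q@(p0-lip)+sh,Q@R0,b)
for i in range(1,7): print(i,*after(.45*i/6,0))
k=np.r_[0,0,1.]
for sh in (k*.008,k*.016,k*.018,k*.018+.02*d,k*.018+.04*d,k*.02+.06*d): print(*after(.45,sh))
E
```

```text
time: 3.2
tool_pos: [0.5262, -0.1932, 0.1904]
eef_rot: [180.0, -19.9, 103.0]
wrist_force: [0.6, -2.5, 5.8]
finger_gap: 0.0454
[ 0.58 -2.52  5.8 ]
1 [-0.2   0.01 -6.42] [-0.  -4.3 -0. ]
2 [  0.08   0.01 -12.83] [-0.   -8.59 -0.01]
3 [  0.85   0.01 -19.21] [ -0.   -12.89  -0.01]
4 [  2.09   0.02 -25.51] [ -0.   -17.19  -0.01]
5 [  3.79   0.02 -31.7 ] [ -0.   -21.49  -0.02]
6 [  5.96   0.03 -37.74] [ -0.01 -25.78  -0.02]
[  8.69   0.03 -45.26] [ -0.01 -25.78  -0.02]
[ 11.41   0.04 -52.78] [ -0.01 -25.78  -0.02]
[ 12.1    0.04 -54.66] [ -0.01 -25.78  -0.02]
[ -6.71   0.05 -61.48] [ -0.01 -25.78  -0.02]
[-25.51   0.06 -68.3 ] [ -0.01 -25.78  -0.02]
[-43.63   0.07 -77.  ] [ -0.01 -25.78  -0.02]
```

```bash
python3 -m creep '{"fingers":[40,40,40,40,40,40,40,40,40,40,40,40,40,40],"dp":[[0,0,-3],[0,0,-6],[0,0,-9.5],[0,0,-13],[0.4,0,-16],[0.9,0,-19],[1.5,0,-22.5],[2.1,0,-25.5],[3,0,-28.5],[3.8,0,-31.5],[5,0,-34.5],[6,0,-37.5],[6,0,-37.5],[6,0,-37.5]],"turn":[[0,-2.15,0],[0,-4.3,0],[0,-6.4,0],[0,-8.6,0],[0,-10.7,0],[0,-12.9,0],[0,-15,0],[0,-17.2,0],[0,-19.3,0],[0,-21.5,0],[0,-23.6,0],[0,-25.8,0],[0,-25.8,0],[0,-25.8,0]]}' 60
python3 - <<'E'
from h import *
p,R=cur();print(env.state()["wrist_force"])
im=env.capture("scene")[:,:,::-1]
wi=env.capture("wrist")[:,:,::-1]
a=cv2.resize(im[110:230,140:300],(560,420),interpolation=cv2.INTER_CUBIC)
cv2.imwrite("pics/t1.png",cv2.resize(np.vstack([a,wi[:240]]),(480,566)))
b=(p,R);k=np.r_[0,0,1.];d=np.r_[np.cos(np.radians(-77)),np.sin(np.radians(-77)),0]
for sh in (k*.008,k*.016,k*.018+.02*d,k*.018+.04*d,k*.05+.08*d,k*.14+.085*d): print(R.T@sh*1000)
E
```

```text
time: 4.37
tool_pos: [0.5271, -0.1984, 0.2273]
eef_rot: [-180.0, 5.8, 103.1]
wrist_force: [-0.1, 0.3, -3.6]
finger_gap: 0.0453
[-0.09  0.28 -3.57]
[-0.81 -0.   -7.96]
[ -1.62  -0.01 -15.92]
[-21.72  -0.06 -15.88]
[-41.62  -0.11 -13.86]
[-84.65  -0.22 -41.65]
[ -98.73   -0.27 -130.68]
```

View pics/t1.png

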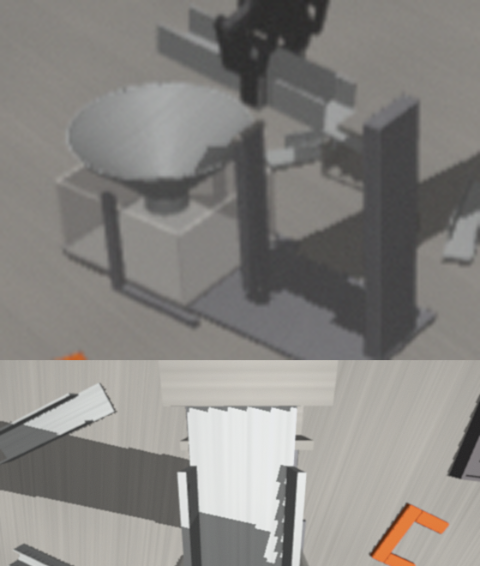

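The lower end has tilted up past level by about 0.1 rad. The lip is still at the ledge, the tongue is under the keeper, and the forces are small. Next I lift 13.5 mm and draw it downhill.

```bash
python3 -m creep '{"fingers":[40,40,40,40,40,40,40,40,40,40,40,40,40,40,40,40,40],"dp":[[-0.3,0,-3.5],[-0.7,0,-7],[-1,0,-10.5],[-1.4,0,-13.5],[-1.4,0,-13.5],[-1.4,0,-13.5],[-7,0,-13],[-14,0,-12.5],[-22,0,-12],[-30,0,-11],[-38,0,-10],[-46,0,-9.5],[-52,0,-9],[-56,0,-10],[-58,0,-15],[-60,0,-20],[-60,0,-20]],"turn":[[0,0,0],[0,0,0],[0,0,0],[0,0,0],[0,0,0],[0,0,0],[0,0,0],[0,0,0],[0,0,0],[0,0,0],[0,0,0],[0,0,0],[0,0,0],[0,0,0],[0,0,0],[0,0,0],[0,0,0]]}' 60
python3 - <<'E'
from h import *
p,R=cur();b=(p,R)
im=env.capture("scene")[:,:,::-1];wi=env.capture("wrist")[:,:,::-1]
a=cv2.resize(im[110:230,140:300],(560,420),interpolation=cv2.INTER_CUBIC)
cv2.imwrite("pics/t2.png",cv2.resize(np.vstack([a,wi[:240]]),(480,566)))
# mat target: chute mid at mat centre, heading -85.2, tilt .05; chute mid is at s=.085 from lip
mat=np.r_[.5554,.2211,.004]
d=np.r_[np.cos(np.radians(-85.2)),np.sin(np.radians(-85.2)),0]
# lip z: underside 10mm above mat
pt,Rt=pose(mat-.085*d+[0,0,.010],-85.2,.05,h=.013)
print(p+R@[0,0,0],pt)
print("up",*rel(p+[0,0,.11],R,b));print("over",*rel(pt+[0,0,.30],Rt,b));print("hi",*rel(pt+[0,0,.1],Rt,b))
E
```

```text
time: 5.88
tool_pos: [0.5413, -0.2561, 0.2547]
eef_rot: [179.9, 5.9, 103.0]
wrist_force: [1.2, -0.9, -1.6]
finger_gap: 0.0453
[ 0.54 -0.26  0.25] [0.56 0.22 0.  ]
up [ -11.27    0.21 -109.42] [0. 0. 0.]
over [454.71 121.31 -96.2 ] [0.32 8.72 8.21]
hi [475.2  120.94 102.74] [0.32 8.72 8.21]
```

View pics/t2.png

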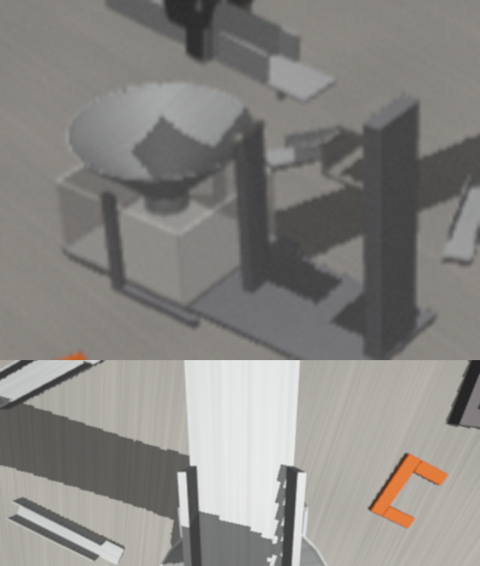

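The chute is free of the keeper and ledge, and its lip is visible under the tongue. Now up and over to the mat.

```bash
python3 -m creep '{"fingers":[40,40,40,40,40,40,40,40,40,40,40,40,40,40,40,40,40,40,40,40],"dp":[[-2,0,-20],[-5,0,-50],[-8,0,-80],[-11,0,-109],[5,4,-109],[30,11,-108],[63,20,-107],[98,29,-106],[133,38,-105],[168,47,-104],[203,56,-103],[238,65,-102],[273,74,-101],[308,83,-100],[343,92,-99],[378,101,-98],[410,109,-97],[435,116,-96],[450,120,-96],[455,121,-96]],"turn":[[0,0,0],[0,0,0],[0,0,0],[0,0,0],[0,0.5,0.5],[0,1,1],[0,1.5,1.5],[0,2,2],[0,2.6,2.6],[0,3.2,3.2],[0,3.8,3.8],[0,4.5,4.4],[0,5.2,5],[0,5.9,5.6],[0.1,6.6,6.2],[0.2,7.3,6.8],[0.3,7.9,7.4],[0.3,8.4,7.9],[0.3,8.7,8.2],[0.3,8.7,8.2]]}' 60
python3 -m creep '{"fingers":[40,40,40],"dp":[[0,0,0],[0,0,0],[0,0,0]],"turn":[[0,0,0],[0,0,0],[0,0,0]]}' 60
python3 - <<'E'
from h import *
c=env.camera_info("wrist");wi=env.capture("wrist")[:,:,::-1].copy();t=env.capture("top")[:,:,::-1].copy()
mat=np.r_[.5554,.2211,.004];d=np.r_[np.cos(np.radians(-85.2)),np.sin(np.radians(-85.2)),0];e=np.r_[-d[1],d[0],0]
for i,j in((1,1),(1,-1),(-1,1),(-1,-1)):
    X=mat+.14*i*d+.065*j*e
    for n,im,cc in(("wrist",wi,c),("top",t,None)):
        u=proj(n,X,cc);cv2.circle(im,tuple(int(v) for v in u),3,(0,0,255),-1)
pt,Rt=pose(mat-.085*d+[0,0,.010],-85.2,.05,h=.013)
print(cur()[0],*rel(pt,Rt))
cv2.imwrite("pics/m1.png",cv2.resize(np.vstack([wi[:250],cv2.resize(t[150:270,130:310],(560,373))]),(540,600)))
E
```

```text
time: 7.65
tool_pos: [0.5529, 0.2255, 0.3022]
eef_rot: [-179.9, -3.0, 95.1]
wrist_force: [-0.7, 0.1, -2.6]
finger_gap: 0.0454
time: 7.9
tool_pos: [0.5547, 0.22, 0.3026]
eef_rot: [-179.9, -2.8, 94.7]
wrist_force: [-0.1, -0.7, -2.3]
finger_gap: 0.0452
[0.55 0.22 0.3 ] [-13.52   1.14 298.36] [-0.07  0.02 -0.13]
```

View pics/m1.png

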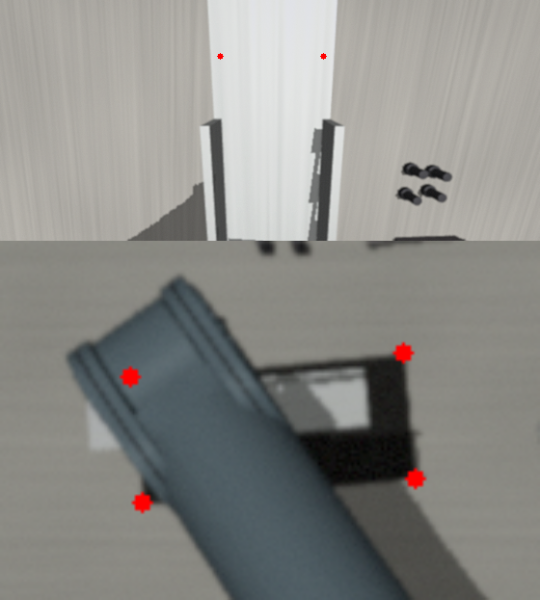

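```bash
python3 -m creep '{"fingers":[40,40,40,40,40,40,40,40,40,40,40,40,40,40],"dp":[[-1,0,25],[-3,0,60],[-5,0,100],[-7,0,140],[-8,0,180],[-10,1,215],[-11,1,240],[-12,1,260],[-12.5,1,273],[-13,1,280],[-13,1,284],[-13.3,1,287],[-13.3,1,288],[-13.3,1,288]],"turn":[[0,0,0],[0,0,0],[0,0,0],[0,0,0],[0,0,0],[0,0,0],[0,0,0],[0,0,0],[0,0,0],[0,0,0],[0,0,0],[0,0,0],[0,0,0],[0,0,0]]}' 60
python3 - <<'E'
from h import *
c=env.camera_info("wrist");wi=env.capture("wrist")[:,:,::-1].copy()
im=env.capture("scene")[:,:,::-1]
a=cv2.resize(im[240:345,240:400],(560,368),interpolation=cv2.INTER_CUBIC)
cv2.imwrite("pics/m2.png",cv2.resize(np.vstack([a,wi[:250]]),(540,596)))
mat=np.r_[.5554,.2211,.004];d=np.r_[np.cos(np.radians(-85.2)),np.sin(np.radians(-85.2)),0]
pt,Rt=pose(mat-.085*d+[0,0,.010],-85.2,.05,h=.013)
print(cur()[0]*1000,pt*1000,*rel(pt,Rt))
E
```

```text
time: 9.17
tool_pos: [0.5554, 0.2233, 0.0152]
eef_rot: [-180.0, -2.9, 94.8]
wrist_force: [-0.0, -0.6, -2.7]
finger_gap: 0.0454
[555.31 223.39  15.18] [555.37 221.49   4.06] [-2.47 -0.09 11.01] [-0.01 -0.05 -0.  ]
```

View pics/m2.png

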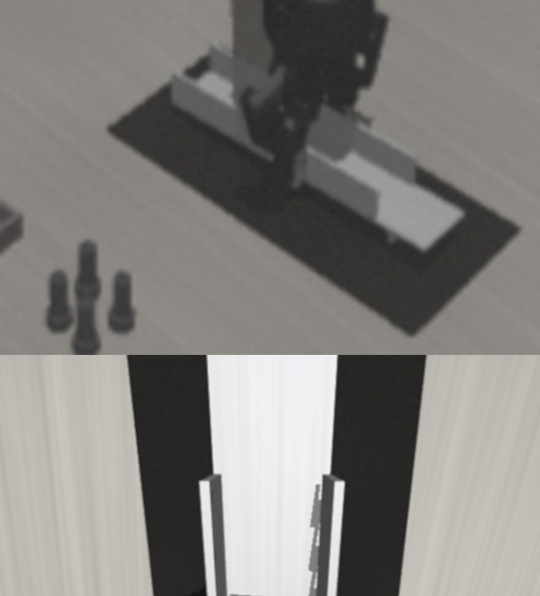

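The chute hangs centred over the mat, open side up and just above it. I'll lower gently and watch the force.

```bash
python3 -m creep '{"fingers":[40,40,40,40,40,40],"dp":[[-0.5,0,2],[-1,0,4],[-1,0,5.5],[-1,0,7],[-1,0,7],[-1,0,7]],"turn":[[0,0,0],[0,0,0],[0,0,0],[0,0,0],[0,0,0],[0,0,0]]}' 60
```

```text
time: 9.77
tool_pos: [0.5546, 0.2225, 0.0071]
eef_rot: [-179.9, -2.9, 94.8]
wrist_force: [0.0, -0.7, -2.4]
finger_gap: 0.0457
```

```bash
python3 -m creep '{"fingers":[40,40,40,40],"dp":[[0,0,1],[0,0,2],[0,0,2],[0,0,2]],"turn":[[0,0,0],[0,0,0],[0,0,0],[0,0,0]]}' 60
```

```text
time: 10.1
tool_pos: [0.5546, 0.2225, 0.0052]
eef_rot: [-179.9, -2.9, 94.8]
wrist_force: [0.4, 0.1, -2.3]
finger_gap: 0.0453
```

Still carrying the full weight, so no contact yet.

```bash
python3 -m creep '{"fingers":[40,40,40,40],"dp":[[0,0,0.7],[0,0,1.5],[0,0,1.5],[0,0,1.5]],"turn":[[0,0,0],[0,0,0],[0,0,0],[0,0,0]]}' 60; python3 -m creep '{"fingers":[40,40,40],"dp":[[0,0,1],[0,0,1],[0,0,1]],"turn":[[0,0,0],[0,0,0],[0,0,0]]}' 60
```

```text
time: 10.43
tool_pos: [0.5547, 0.2226, 0.0037]
eef_rot: [-179.9, -2.9, 94.8]
wrist_force: [-0.5, -0.7, -2.7]
finger_gap: 0.0453
time: 10.68
tool_pos: [0.5548, 0.2228, 0.003]
eef_rot: [-179.9, -2.9, 94.8]
wrist_force: [-1.7, 0.5, 0.1]
finger_gap: 0.0451
```

```bash
python3 -m creep '{"fingers":[40,40,40],"dp":[[0,0,0.6],[0,0,0.6],[0,0,0.6]],"turn":[[0,0,0],[0,0,0],[0,0,0]]}' 60
```

```text
time: 10.93
tool_pos: [0.5548, 0.2229, 0.0026]
eef_rot: [-179.9, -2.9, 94.8]
wrist_force: [-1.8, 0.0, 4.8]
finger_gap: 0.0451
```

Firm contact (about 7 N). Releasing slowly, then backing off.

```bash
python3 -m creep '{"fingers":[55,58,62,68,75,82,90,100,100,100,100,100,100,100,100,100,100,100,100],"dp":[[0,0,0],[0,0,0],[0,0,0],[0,0,0],[0,0,0],[0,0,0],[0,0,0],[0,0,0],[0,0,0],[0,0,-5],[0,0,-15],[0,0,-30],[0,0,-55],[0,0,-85],[0,0,-120],[0,0,-155],[0,0,-180],[0,0,-190],[0,0,-190]],"turn":[[0,0,0],[0,0,0],[0,0,0],[0,0,0],[0,0,0],[0,0,0],[0,0,0],[0,0,0],[0,0,0],[0,0,0],[0,0,0],[0,0,0],[0,0,0],[0,0,0],[0,0,0],[0,0,0],[0,0,0],[0,0,0],[0,0,0]]}'
python3 - <<'E'
from h import *
wi=env.capture("wrist")[:,:,::-1].copy();im=env.capture("scene")[:,:,::-1]
a=cv2.resize(im[130:345,130:410],(560,430),interpolation=cv2.INTER_CUBIC)
cv2.imwrite("pics/f.png",cv2.resize(np.vstack([a,wi]),(395,600)))
E
```

```text
time: 12.52
tool_pos: [0.5576, 0.2138, 0.1959]
eef_rot: [179.7, -3.0, 94.8]
wrist_force: [0.3, 0.3, 0.1]
finger_gap: 0.0855
```

View pics/f.png

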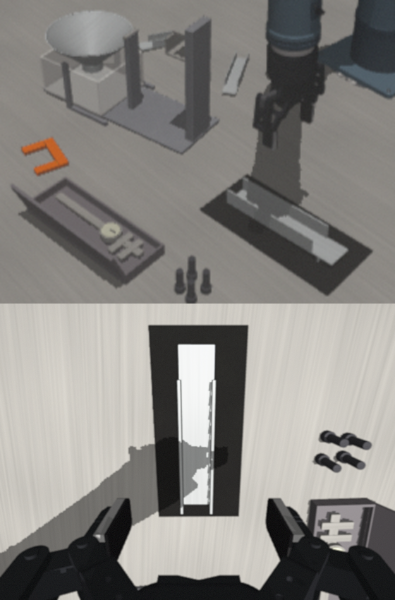

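The chute lies open side up on the mat. In the wrist view its floor spans rows 345-505 and the mat spans 326-516, so there is margin at both ends and on both sides. The screws, case and gauge are undisturbed and the gripper is clear.

```bash
python3 -c "
from station import env
print(env.finish_job(), env.state()['time'])"
```

```text
the job is handed in; nothing more can be done
the job is handed in; nothing more can be done
```

The chute is off the stand and lying open side up on the black mat, released, and the job is handed in. The last reading before that was 12.5 s, well under the 48 s limit.

- **Removal:** I pinched the chute mid-length across both walls. I tilted its lower end up about the lip to roughly 0.1 rad above level, then lifted 13.5 mm. I then drew it about 60 mm downhill clear of the keeper and carried it over the column to the mat.
- **Set-down:** I lowered it in small steps until it touched, with about 7 N of contact at the end. Then I opened the fingers and backed off 190 mm.
- **Last checks:** The final pictures show the chute wholly on the mat. By eye from the pixels, about 15 mm is left at the low end and 25 mm or more at the tongue end. I did not measure those margins in world coordinates.
- **Everything else:** The screws, caliper case and gauge look undisturbed. The wrist force stayed under 7 N in every reading I took. No check failed, though the first estimates of the ledge position disagreed by about 5 mm along the chute and I used the close-up value.

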